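# Stand the flopped boards back in the drying rack

## Task

Three small wooden boards stand side by side in the drying rack, and two of them have flopped forward over the low front rail. Push each of these two up and over with the fingers, without gripping or lifting it, until it leans back against the high back rail like the third. Leave the board that already leans back, and the mug, bottle and bowl, alone.

Things in the scene. Friction and masses are not known exactly. Their poses are not given: they have to be found in the camera images.
- rack: Fixed drying rack, 150 mm deep (x), 450 mm wide (y). Origin: mid-width, at table height, on the line of the trough in which the boards stand; x points to the rack's back, away from the robot, y along its width, z up. Three bays at y = -145, 0 and +145 mm, one board in each (which is where varies), low partitions between them, 28 mm high.
- rack_trough (a point): Middle of the trough's floor, 8 mm above the table. The trough runs along y; its floor spans rack x = -12 to +11 mm, with a front kerb 6 mm and a back kerb 10 mm above the floor.
- rack_front_rail (a point): Middle of the low front rail: a level dark steel bar 8 mm thick along y, centre 106 mm above the table, 77 mm before the trough line, carried only by end posts at rack y = -218 and +218 mm.
- rack_back_rail (a point): Middle of the high back rail: a level dark steel bar 8 mm thick along y, centre 154 mm above the table, 42 mm behind the trough line, carried only by end posts at rack y = -218 and +218 mm.
- plain_board: Loose plain rectangular wooden board, 200 mm high, 125 mm wide, 14 mm thick, about 0.25 kg, bottom edge in the trough; at the start it leans forward (to the rack's -x) over the front rail, 0.6 rad from upright; pushed past upright it falls back by itself. Origin: middle of its bottom edge, at mid-thickness; z up the board, y along its width, x through its thickness to the rack's back.
- paddle_board: Loose wooden paddle board, 14 mm thick, about 0.22 kg: a blade 125 mm wide and 140 mm high with a handle 42 mm wide in the middle of its upper edge, 200 mm high in all, handle up. Starts leaning forward over the front rail like the plain board. Origin: middle of its bottom edge, at mid-thickness; z up the board, y along its width, x through its thickness to the rack's back.
- arch_board: Loose wooden board with a half-round top, 200 mm high, 125 mm wide, 14 mm thick, about 0.24 kg. It already leans back against the back rail, about 0.2 rad from upright, and must be left so. Origin: middle of its bottom edge, at mid-thickness; z up the board, y along its width, x through its thickness to the rack's back.
- plain_board_top (a point): Middle of the top edge of the plain board, at mid-thickness, 200 mm from its bottom edge.
- paddle_board_top (a point): Middle of the top end of the paddle board's handle, at mid-thickness, 200 mm from the board's bottom edge.
- arch_board_top (a point): Crown of the arch board, at mid-thickness, 200 mm from its bottom edge.
- mug: Loose white mug, 80 mm across, 90 mm high, standing in front of the rack (about 0.2 m before the trough); origin: centre of its underside. Bystander.
- soap: Loose closed green dish-soap bottle, 60 mm across, 190 mm high, standing beside one end of the rack; origin: centre of its underside. Bystander.
- bowl: Loose bowl, 124 mm across, 55 mm high, standing beside the other end of the rack; origin: centre of its underside. Bystander.
Mind the look-alikes: they are no part of the job. What is shaped like the arch_board but purple is not meant. Leave any orange look-alike of the paddle_board alone.

How it is judged:
At the end, for the whole second after the job is handed in: All three boards stand in the trough of the rack, each in its own bay (bottom edge within 30 mm of where it began and down in the trough), at rest, leaning back: the top at least 15 mm behind the trough line and the board less than 0.4 rad from upright (x of each of plain_board_top, paddle_board_top, arch_board_top in the frame of rack above 0.015 m and angle between each of plain_board, paddle_board, arch_board's own z axis and vertical below 0.4 rad and horizontal distance between each of plain_board, paddle_board, arch_board and rack below 0.185 m and x of plain_board in the frame of rack between -0.016 and 0.014 m and z of each of plain_board, paddle_board, arch_board in the frame of rack below 0.018 m and distance of each of plain_board, paddle_board, arch_board from where it was at the start of the episode below 0.03 m and linear speed of each of plain_board, paddle_board, arch_board below 0.02 m/s and x of paddle_board in the frame of rack between -0.016 and 0.014 m and x of arch_board in the frame of rack between -0.016 and 0.014 m); the robot touches nothing.
It fails at once if a board is lifted out of the trough (bottom edge more than 40 mm above the table) (height (world z) of any of plain_board, paddle_board, arch_board above 0.04 m).
It fails at once if a board is taken between the fingers ((x of the grasp point in the frame of plain_board between -0.005 and 0.005 m and y of the grasp point in the frame of plain_board between -0.063 and 0.063 m and z of the grasp point in the frame of plain_board between 0 and 0.2 m) or (x of the grasp point in the frame of paddle_board between -0.005 and 0.005 m and y of the grasp point in the frame of paddle_board between -0.022 and 0.022 m and z of the grasp point in the frame of paddle_board between 0 and 0.2 m) or (x of the grasp point in the frame of arch_board between -0.005 and 0.005 m and y of the grasp point in the frame of arch_board between -0.063 and 0.063 m and z of the grasp point in the frame of arch_board between 0 and 0.2 m)).
It fails at once if the board that already stands back is disturbed (its top moves more than 25 mm) (distance of arch_board_top from where it was at the start of the episode above 0.025 m).
It fails at once if the mug, bottle or bowl is moved more than 30 mm or tipped more than 0.3 rad (distance of any of mug, soap, bowl from where it was at the start of the episode above 0.03 m or angle between any of mug, soap, bowl's own z axis and vertical above 0.3 rad).
It also fails if it takes over 56 s, if anything falls off the work surface, if the arm or the gripper's body presses on something with over 40 N, if the wrist force passes 120 N, or if a joint passes its speed limit or range.

## Robot

A 7-joint arm with a two-finger parallel gripper is mounted at the origin on the work surface. World frame = base frame: x ahead of the robot, y to its left, z up, the work surface at z = 0. Lengths are in m, angles in rad, forces in N, time in s.
With the tool pointing down it reaches from about 0.4 to 0.875 m from the base axis. Payload 19.3 kg.
Tool frame: the origin (TCP) lies at the very end of the fingers, on their centre line; the grasp point (between the pads) lies 19 mm behind it; z points along the fingers, y is the line along which they close (so a half turn about z gives the same grasp; the last joint's range is limited). The gripper opens to 85 mm and grips with 20 to 120 N. Pads are 22 mm wide; open, the fingers measure 114 mm over their backs; the gripper's body (76 mm by 85 mm) begins 54 mm behind the grasp point. The pads swing forward as they close: fully open they stand 13 mm farther back than shut.
Start: joints at [-1.296, 0.521, -0.036, 1.599, 0.021, 1.021, -0.113], TCP at [0.211, 0.588, 0.231] pointing down, gripper open.
Joint ranges: [-2.91, 2.91], [-0.3, 2.13], [-1.5, 1.42], [0.17, 2.43], [-1.26, 4.41], [0.16, 1.93], [-2.52, 2.52]. Speed limits (rad/s): [1.89, 1.89, 2.39, 2.39, 3.01, 3.01, 3.01].

## Interface

Orientations are given as [roll, pitch, yaw] about the fixed x, y, z axes, in that order (R = Rz(yaw) Ry(pitch) Rx(roll)).
In Python, from workcell import bot gives the robot as it stands. The module is installed in compiled form; this text tells all that it offers.
- The arm moves only by the tool apply_moves, never from a script. Its arguments are lists of equal length, an entry for each row: "claw": the finger opening in m, from 0 to 0.0854; "xyz": the shift along the tool's x, y, z in m, a list of three; "twist": the turn, a rotation vector about the tool's x, y, z in rad, a list of three. A call has 1 to 20 rows; each row shifts and turns the commanded pose from where the row before left it, along the tool's axes as they then stand; what a row does not reach is not made up. A row lasts 1/10 s, in which the tool goes at most 50 mm and 8.59 degrees, less where a joint would pass 70% of its speed; a pose out of reach is approached as far as the arm can. A call with a gripper value outside its range is refused whole. The fingers move at their own pace and stop on an object; "force" is the grip in N (left out, the last holds). Time passes only in rows, so rows that do not move let the fingers close. It gives the time, the measured TCP pose, the force, the opening and the grip force at its end, in the units of the state.
- bot.observe(): the state, without advancing time (a new reading comes with each control period).
- bot.grab_frame(name): name is "side" or "top" or "wrist"; returns a dict with "img" (384x512x3 uint8, red, green, blue), "vfov" (degrees; the focal length in pixels is half the picture's height over the tangent of half this angle, whatever the lens; pixels are square), "cx", "cy" (the principal point, pixels), "view" (4x4, takes a point from world to camera coordinates). Camera axes: x right, y up, looking along -z (the intrinsics and any distortion apply to the point x, -y, -z); pixel columns grow to the right and rows downward; lengths in m; the calibration is good to about 2 mm. A picture is of the moment at which its call begins. There is no depth.
- bot.job_done(): hands the job in; it is judged then, once.
Trained networks look in the newest picture that a camera, given by its name, has taken for a name from the list of things; names that differ only in an ending like _2 or _b are one class to them, and where a whole thing is asked for, a point or a joint stands for the part that bears it (a point fixed in the world has none). Each returns a list of dicts, best first, with "score" (0 to 1); they miss things now and then, are a little off and sometimes report something else, mostly with a low value. They report only what shows in the picture. A call takes as long as a camera call. They do not tell look-alikes from the thing itself.
- bot.find_in(camera, query): "position" ([x, y, z] in m, in world coordinates, good to about 4 mm: the middle of the surface that is visible of it).
The state is a dict: "clock": time; "qpos": joint angles; "qd": joint speeds; "joint_efforts": joint torques, N m; "position": TCP position; "tool_rot": TCP orientation; "force": force on the tool from outside, world axes, zero at the start; "moment": the same for the moment, N m; "grip_width": finger opening in m; "finger_force": force on a finger pad.
Only numpy, scipy, OpenCV 4.12 (cv2) and the standard library are available. Lean on these libraries where they do the work, as an engineer would, in place of code of your own. Each camera call takes 0.05 s, during which the arm holds its last target. There are 200 camera calls.

## Working session

There is one attempt and no reset: what is moved stays moved. The work goes in short steps, Python scripts to look and compute and a tool call to move; the robot and the scene stay as the last step left them, time stands still between calls to the robot, and variables do not carry over. Pictures are saved under pics/ and viewed, at most 10 in all, crops included, and the job is handed in when it is done.

Besides the shell and the picture viewer there is one more tool, called after "Emit:" in YAML: its name, and indented under it one key for each argument. apply_moves: Moves the arm, as the interface text tells. Its arguments: {"type":"object","properties":{"claw":{"type":"array"},"xyz":{"type":"array"},"twist":{"type":"array"},"force":{"type":"number"}},"required":["claw","xyz","twist"]}

```bash
mkdir -p pics; python3 - <<'E'
from workcell import bot
import cv2,numpy as np
s=bot.observe();print(s['clock'],s['position'],s['tool_rot'],s['grip_width'])
for c in ['side','top']:
    f=bot.grab_frame(c);cv2.imwrite(f'pics/{c}0.png',f['img'][:,:,::-1])
    print(c,f['vfov'],f['cx'],f['cy'],np.round(f['view'],3).tolist())
    for q in ['rack','rack_trough','rack_front_rail','rack_back_rail','plain_board','paddle_board','arch_board','plain_board_top','paddle_board_top','arch_board_top','mug','soap','bowl']:
        print(q,[(np.round(d['position'],3).tolist(),round(d['score'],2)) for d in bot.find_in(c,q)[:3]])
E
```

```text
0.0 [0.21118779 0.58789284 0.23073777] [-3.14049642e+00  6.58566136e-05  2.79677133e+00] 0.08546024825481023
side 43.929948754213186 251.10225423788384 190.7926197891279 [[0.999, -0.041, -0.014, -0.485], [0.036, 0.62, 0.784, -0.173], [-0.023, -0.784, 0.62, -1.293], [0.0, 0.0, 0.0, 1.0]]
rack [([0.58, -0.119, 0.009], 0.97), ([0.623, -0.182, 0.118], 0.4)]
rack_trough [([0.576, -0.114, 0.004], 0.69)]
rack_front_rail [([0.577, -0.116, 0.01], 0.74)]
rack_back_rail [([0.579, -0.115, 0.012], 0.72)]
plain_board [([0.524, -0.052, 0.114], 0.72)]
paddle_board [([0.515, 0.097, 0.101], 0.71), ([0.293, 0.253, 0.013], 0.66), ([0.624, -0.374, 0.11], 0.46)]
arch_board [([0.258, -0.266, 0.013], 0.96), ([0.622, -0.182, 0.118], 0.56)]
plain_board_top [([0.527, -0.05, 0.11], 0.75)]
paddle_board_top [([0.523, 0.093, 0.1], 0.72)]
arch_board_top [([0.622, -0.178, 0.116], 0.88)]
mug [([0.374, -0.019, 0.057], 0.86)]
soap [([0.624, -0.375, 0.109], 0.6)]
bowl [([0.559, 0.327, 0.036], 0.91)]
top 56.05005039417679 260.52835084259374 194.24311001282527 [[0.051, -0.999, -0.003, 0.029], [0.975, 0.049, 0.215, -0.542], [-0.214, -0.013, 0.977, -1.181], [0.0, 0.0, 0.0, 1.0]]
rack [([0.587, -0.016, 0.005], 0.75)]
rack_trough [([0.592, -0.022, 0.007], 0.86)]
rack_front_rail [([0.585, -0.018, 0.007], 0.68)]
rack_back_rail [([0.589, -0.019, 0.008], 0.7)]
plain_board [([0.522, -0.033, 0.124], 0.93)]
paddle_board [([0.285, 0.266, 0.015], 0.62), ([0.519, 0.111, 0.102], 0.56)]
arch_board [([0.255, -0.251, 0.012], 0.91), ([0.623, -0.158, 0.122], 0.81)]
plain_board_top [([0.382, -0.001, 0.004], 0.73), ([0.522, -0.034, 0.119], 0.62)]
paddle_board_top [([0.291, 0.271, 0.015], 0.71), ([0.511, 0.112, 0.102], 0.55), ([0.585, -0.017, 0.011], 0.33)]
arch_board_top [([0.625, -0.163, 0.126], 0.65), ([0.257, -0.254, 0.01], 0.55)]
mug [([0.382, -0.003, 0.004], 0.78)]
soap [([0.612, -0.341, 0.121], 0.94)]
bowl [([0.569, 0.31, 0.025], 0.94)]
```

View pics/side0.png

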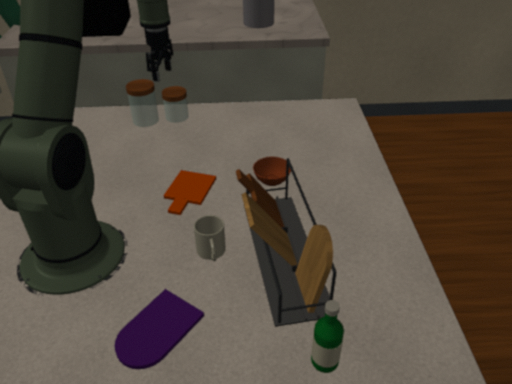

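View pics/top0.png

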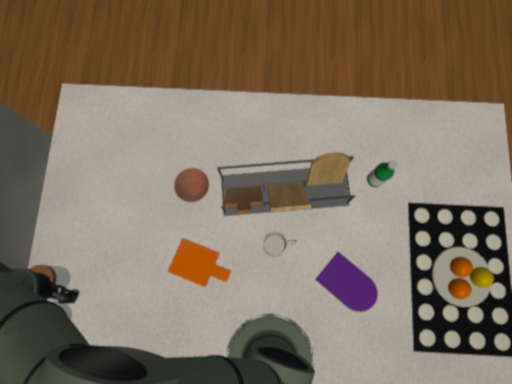

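```bash
cat > h.py <<'E'
import cv2,numpy as np
def proj(f,P):
    P=np.atleast_2d(P);V=np.array(f['view']);c=P@V[:3,:3].T+V[:3,3]
    F=192/np.tan(np.radians(f['vfov']/2))
    return np.c_[f['cx']+F*c[:,0]/-c[:,2],f['cy']+F*c[:,1]/c[:,2]]
def ray(f,uv):
    V=np.array(f['view']);F=192/np.tan(np.radians(f['vfov']/2))
    d=V[:3,:3].T@np.array([(uv[0]-f['cx'])/F,-(uv[1]-f['cy'])/F,-1]);return -V[:3,:3].T@V[:3,3],d/np.linalg.norm(d)
def w(P,p):  # rack->world
    x,y,a=p;P=np.atleast_2d(np.array(P,float));c,s=np.cos(a),np.sin(a)
    return np.c_[x+c*P[:,0]-s*P[:,1],y+s*P[:,0]+c*P[:,1],P[:,2]]
LINES=[[(-.077,-.218,.106),(-.077,.218,.106)],[(.042,-.218,.154),(.042,.218,.154)],[(-.012,-.225,.008),(-.012,.225,.008)],[(.011,-.225,.008),(.011,.225,.008)]]
def overlay(f,p,box,k,extra=()):
    im=f['img'][:,:,::-1][box[1]:box[3],box[0]:box[2]]
    im=cv2.resize(im,None,fx=k,fy=k,interpolation=cv2.INTER_CUBIC)
    im=cv2.convertScaleAbs(im,alpha=1.5,beta=20)
    for L in LINES+list(extra):
        q=((proj(f,w(L,p))+.5-np.array(box[:2]))*k).astype(int)
        cv2.line(im,tuple(map(int,q[0])),tuple(map(int,q[1])),(255,255,0),1)
    return im
E
python3 - <<'E'
from workcell import bot
from h import *
p=(.588,-.018,.12)
t=bot.grab_frame('top');s=bot.grab_frame('side')
a=overlay(t,p,(205,140,365,225),5);b=overlay(s,p,(220,150,360,330),3)
cv2.imwrite('pics/ov.png',a)
cv2.imwrite('pics/ovs.png',b)
E
```

```text
(no output)
```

View pics/ov.png

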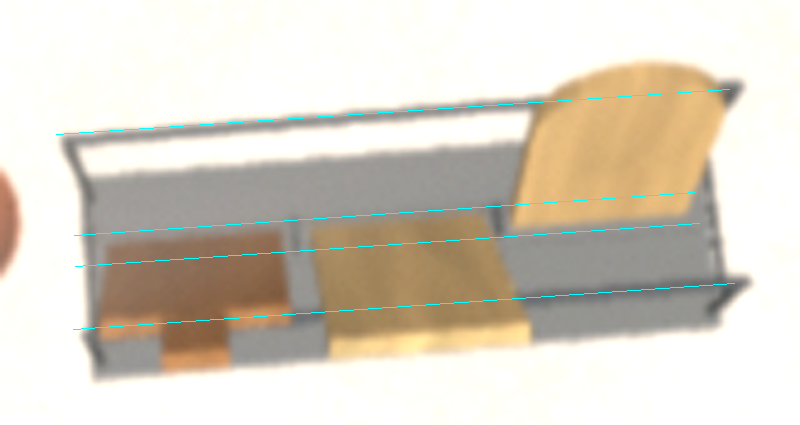

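View pics/ovs.png

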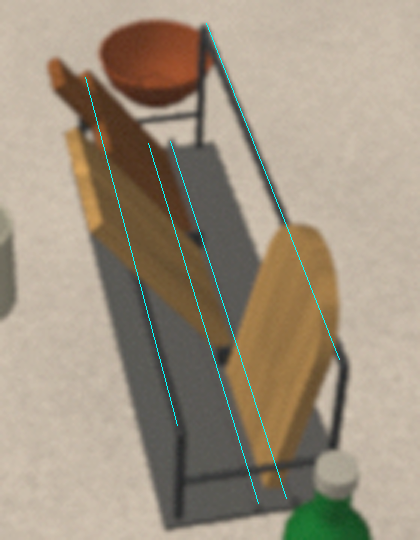

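```bash
python3 - <<'E'
from workcell import bot
from h import *
from scipy.optimize import least_squares
t=bot.grab_frame('top');s=bot.grab_frame('side')
Y=.22
O=[(t,(.042,Y,.154),205+66/5,140+142/5),(t,(.042,-Y,.154),205+740/5,140+86/5),(t,(-.077,-Y,.106),205+746/5,140+283/5),
(s,(.042,Y,.154),220+205/3,150+28/3),(s,(.042,-Y,.154),220+345/3,150+360/3),(s,(-.077,-Y,.106),220+181/3,150+428/3)]
r=lambda p:np.concatenate([proj(f,w(P,p))[0]+.5-np.array([u,v]) for f,P,u,v in O])
o=least_squares(r,(.588,-.018,.12),loss='soft_l1');print(o.x,np.round(r(o.x),1))
p=o.x
for n,y in [('paddle',.145),('plain',0),('arch',-.145)]: print(n,w((0,y,.008),p),w((-.113,y,.173),p))
print(w((-.02,0,0),p))
f=t
E
```

```text
[ 0.58765571 -0.02237714  0.13110586] [-1.2 -0.6 -0.4  0.  -0.3 -0.4 -0.4 -0.9 -0.2  1.7  0.   1.5]
paddle [[0.56869977 0.12137846 0.008     ]] [[0.45666954 0.10660591 0.173     ]]
plain [[ 0.58765571 -0.02237714  0.008     ]] [[ 0.47562548 -0.03714969  0.173     ]]
arch [[ 0.60661164 -0.16613274  0.008     ]] [[ 0.49458142 -0.18090529  0.173     ]]
[[ 0.56782735 -0.02499175  0.        ]]
```

```bash
python3 - <<'E'
from workcell import bot
from h import *
p=(.5877,-.0224,.131)
t=bot.grab_frame('top')
R=lambda P:((P[0]-p[0])*np.cos(p[2])+(P[1]-p[1])*np.sin(p[2]),-(P[0]-p[0])*np.sin(p[2])+(P[1]-p[1])*np.cos(p[2]))
for n,u,v in [('pad',195,358),('plain',430,340)]:
    o,d=ray(t,(205+u/5-.5,140+v/5-.5));P=o+d*(.173-o[2])/d[2];print(n,P,R(P))
print('start',R((.2112,.5879)))
s=bot.observe();print(s['clock'],s['force'])
E
```

```text
pad [0.45898311 0.10449869 0.173     ] (np.float64(-0.11103778633579998), np.float64(0.14262512123788323))
plain [ 0.47753662 -0.03977291  0.173     ] (np.float64(-0.11148881908035498), np.float64(-0.0028338930340627705))
start (np.float64(-0.2935532312697247), np.float64(0.6542513587384465))
1.65 [ 0.35627627 -0.82029272  0.11878696]
```

Candidates: paddle is the brown board in the rack (top 243,200), and its look-alike is the orange one on the table (200,262). Plain is the tan board (290,195). Arch is the tan one at (328,170), and its look-alike is the purple one (350,283). The ov.png crop confirms that the brown handled board and the middle tan board are the two leaning forward.

Emit:
apply_moves:
  claw: [0,0,0,0,0,0,0,0,0,0,0,0,0,0,0,0,0,0,0,0]
  xyz:
    - [0,0,-0.02]
    - [0,0,-0.02]
    - [0,0,-0.02]
    - [0,0,-0.01]
    - [-0.006,-0.032,0]
    - [-0.006,-0.032,0]
    - [-0.008,-0.032,0]
    - [-0.008,-0.032,0]
    - [-0.008,-0.032,0]
    - [-0.008,-0.032,0]
    - [-0.008,-0.032,0]
    - [-0.008,-0.032,0]
    - [-0.008,-0.032,0]
    - [-0.008,-0.032,0]
    - [-0.008,-0.032,0]
    - [-0.008,-0.032,0]
    - [-0.008,-0.032,0]
    - [-0.008,-0.032,0]
    - [-0.008,-0.032,0]
    - [-0.008,-0.032,0]
  twist:
    - [0,0,-0.119]
    - [0,0,-0.119]
    - [0,0,-0.119]
    - [0,0,-0.119]
    - [0,0,0]
    - [0,0,0]
    - [0,0,0]
    - [0,0,0]
    - [0,0,0]
    - [0,0,0]
    - [0,0,0]
    - [0,0,0]
    - [0,0,0]
    - [0,0,0]
    - [0,0,0]
    - [0,0,0]
    - [0,0,0]
    - [0,0,0]
    - [0,0,0]
    - [0,0,0]

```text
clock: 3.65
position: [0.4015, 0.0955, 0.3015]
tool_rot: [3.141, 0.001, -3.01]
force: [0.2, 0.2, -0.5]
grip_width: 0.0004
finger_force: 0.0
```

Emit:
apply_moves:
  claw: [0,0,0,0,0,0,0,0,0,0,0,0,0,0,0]
  xyz:
    - [0,0,0.03]
    - [0,0,0.03]
    - [0,0,0.03]
    - [0,0,0.03]
    - [0,0,0.03]
    - [0,0,0]
    - [-0.01,0,0]
    - [-0.01,0,0]
    - [-0.01,0,0]
    - [-0.008,0,0]
    - [-0.008,0,-0.001]
    - [-0.008,0,-0.001]
    - [-0.008,0,-0.001]
    - [-0.008,0,-0.001]
    - [-0.008,0,-0.001]
  twist:
    - [0,0,0]
    - [0,0,0]
    - [0,0,0]
    - [0,0,0]
    - [0,0,0]
    - [0,0,0]
    - [0,0,0]
    - [0,0,0]
    - [0,0,0]
    - [0,0,0]
    - [0,0,0]
    - [0,0,0]
    - [0,0,0]
    - [0,0,0]
    - [0,0,0]

```text
clock: 5.15
position: [0.4792, 0.1071, 0.1564]
tool_rot: [-3.142, -0.0, -3.01]
force: [0.2, 0.1, -0.0]
grip_width: 0.0003
finger_force: 0.1
```

```bash
python3 - <<'E'
from workcell import bot
from h import *
p=(.5877,-.0224,.131)
t=bot.grab_frame('side');cv2.imwrite('pics/push1.png',overlay(t,p,(220,130,360,330),3))
E
```

```text
(no output)
```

View pics/push1.png

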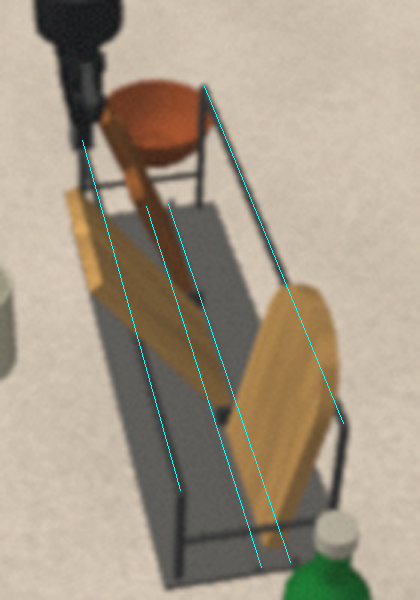

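The picture shows the fingertips at (85,130) holding the paddle handle (105,115) partway up. The plain and arch boards haven't moved.

Emit:
apply_moves:
  claw: [0,0,0,0,0,0,0,0,0,0,0,0,0,0,0,0]
  xyz:
    - [-0.008,0,-0.002]
    - [-0.008,0,-0.002]
    - [-0.008,0,-0.002]
    - [-0.008,0,-0.002]
    - [-0.008,0,-0.002]
    - [-0.008,0,-0.002]
    - [-0.008,0,0]
    - [-0.008,0,0]
    - [-0.008,0,0]
    - [-0.008,0,0]
    - [-0.006,0,0]
    - [-0.006,0,0]
    - [-0.004,0,0]
    - [0,0,0]
    - [0,0,0]
    - [0,0,0]
  twist:
    - [0,0,0]
    - [0,0,0]
    - [0,0,0]
    - [0,0,0]
    - [0,0,0]
    - [0,0,0]
    - [0,0,0]
    - [0,0,0]
    - [0,0,0]
    - [0,0,0]
    - [0,0,0]
    - [0,0,0]
    - [0,0,0]
    - [0,0,0]
    - [0,0,0]
    - [0,0,0]

```text
clock: 6.8
position: [0.5734, 0.1196, 0.1683]
tool_rot: [3.142, -0.0, -3.01]
force: [0.0, -0.3, 0.1]
grip_width: -0.0004
finger_force: 0.0
```

```bash
python3 - <<'E'
from workcell import bot
from h import *
p=(.5877,-.0224,.131)
t=bot.grab_frame('side');cv2.imwrite('pics/push2.png',overlay(t,p,(220,130,360,330),3))
E
```

```text
(no output)
```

View pics/push2.png

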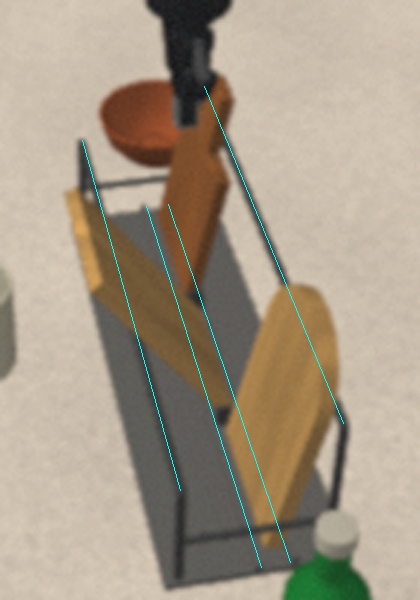

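The paddle now leans back against the back rail (handle top at 225,85), parallel to the arch. Next I back out, shift to the plain board's bay and push it.

Emit:
apply_moves:
  claw: [0,0,0,0,0,0,0,0,0,0,0,0,0,0,0,0,0]
  xyz:
    - [0.01,0,0]
    - [0.02,0,0]
    - [0.03,0,0]
    - [0.035,0,0]
    - [0.035,0,0]
    - [0.04,0,0]
    - [0,-0.03,0]
    - [0,-0.03,0.004]
    - [0,-0.03,0.005]
    - [0,-0.03,0.005]
    - [0,-0.0255,0.004]
    - [0,0,0]
    - [-0.01,0,0]
    - [-0.01,0,0]
    - [-0.01,0,0]
    - [-0.008,0,0]
    - [-0.008,0,-0.001]
  twist:
    - [0,0,0]
    - [0,0,0]
    - [0,0,0]
    - [0,0,0]
    - [0,0,0]
    - [0,0,0]
    - [0,0,0]
    - [0,0,0]
    - [0,0,0]
    - [0,0,0]
    - [0,0,0]
    - [0,0,0]
    - [0,0,0]
    - [0,0,0]
    - [0,0,0]
    - [0,0,0]
    - [0,0,0]

```text
clock: 8.55
position: [0.4703, -0.0404, 0.1512]
tool_rot: [3.142, -0.001, -3.01]
force: [-1.4, -0.7, 0.4]
grip_width: 0.0002
finger_force: 0.7
```

Emit:
apply_moves:
  claw: [0,0,0,0,0,0,0,0,0,0,0,0,0,0,0,0,0,0,0,0]
  xyz:
    - [-0.008,0,-0.001]
    - [-0.008,0,-0.002]
    - [-0.008,0,-0.002]
    - [-0.008,0,-0.002]
    - [-0.008,0,-0.002]
    - [-0.008,0,-0.002]
    - [-0.008,0,-0.002]
    - [-0.008,0,-0.002]
    - [-0.008,0,-0.002]
    - [-0.008,0,0]
    - [-0.008,0,0]
    - [-0.008,0,0]
    - [-0.008,0,0]
    - [-0.008,0,0]
    - [-0.006,0,0]
    - [-0.005,0,0]
    - [0,0,0]
    - [0,0,0]
    - [0,0,0]
    - [0,0,0]
  twist:
    - [0,0,0]
    - [0,0,0]
    - [0,0,0]
    - [0,0,0]
    - [0,0,0]
    - [0,0,0]
    - [0,0,0]
    - [0,0,0]
    - [0,0,0]
    - [0,0,0]
    - [0,0,0]
    - [0,0,0]
    - [0,0,0]
    - [0,0,0]
    - [0,0,0]
    - [0,0,0]
    - [0,0,0]
    - [0,0,0]
    - [0,0,0]
    - [0,0,0]

```text
clock: 10.55
position: [0.5915, -0.0249, 0.1683]
tool_rot: [-3.142, -0.0, -3.011]
force: [0.4, -0.9, 0.6]
grip_width: 0.0
finger_force: 0.0
```

Emit:
apply_moves:
  claw: [0,0,0,0,0,0,0,0,0,0,0]
  xyz:
    - [0.01,0,0]
    - [0.02,0,0]
    - [0.03,0,0]
    - [0.035,0,0]
    - [0.035,0,0]
    - [0.04,0,0]
    - [0,0,-0.03]
    - [0,0,-0.03]
    - [0,0,-0.03]
    - [0,0,0]
    - [0,0,0]
  twist:
    - [0,0,0]
    - [0,0,0]
    - [0,0,0]
    - [0,0,0]
    - [0,0,0]
    - [0,0,0]
    - [0,0,0]
    - [0,0,0]
    - [0,0,0]
    - [0,0,0]
    - [0,0,0]

```text
clock: 11.65
position: [0.4227, -0.0471, 0.2586]
tool_rot: [3.141, 0.001, -3.01]
force: [-0.2, 1.0, -1.5]
grip_width: 0.0
finger_force: 0.0
```

```bash
python3 - <<'E'
from workcell import bot
from h import *
p=(.5877,-.0224,.131)
t=bot.grab_frame('side');cv2.imwrite('pics/end.png',overlay(t,p,(220,130,360,330),3))
for q in ['plain_board','paddle_board','arch_board_top','mug','soap','bowl']:
    print(q,[(np.round(d['position'],3).tolist(),round(d['score'],2)) for d in bot.find_in('side',q)[:3]])
E
```

```text
plain_board [([0.604, -0.035, 0.128], 0.63)]
paddle_board [([0.294, 0.251, 0.014], 0.8), ([0.584, 0.108, 0.113], 0.7), ([0.604, -0.038, 0.127], 0.29)]
arch_board_top [([0.624, -0.181, 0.118], 0.69), ([0.257, -0.264, 0.014], 0.64), ([0.553, 0.331, 0.035], 0.54)]
mug [([0.377, -0.02, 0.059], 0.67)]
soap [([0.621, -0.373, 0.109], 0.82)]
bowl [([0.556, 0.327, 0.036], 0.93), ([0.626, -0.376, 0.109], 0.48)]
```

View pics/end.png

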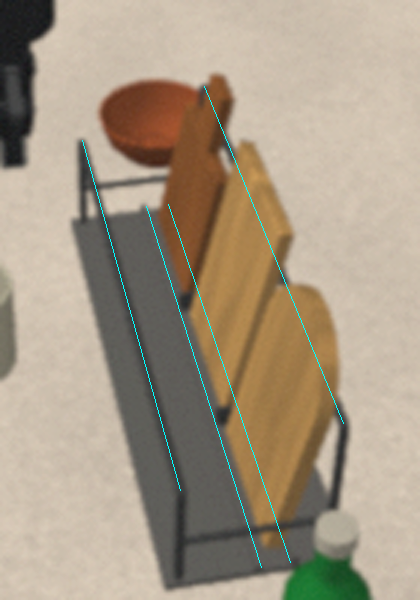

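All three boards lean back in parallel, with tops at (220,80), (268,185) and (305,290). The robot is clear and the bystanders haven't moved.

```bash
python3 -c "
from workcell import bot
print(bot.job_done())"
```

```text
the job is handed in; nothing more can be done
None
```

The plain and paddle boards now lean back against the back rail beside the arch board, nothing else was moved, and the job is handed in after about 12 s of robot time; the hand-in call returned no verdict.

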